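# Lay the glove box down and park it against the ledge

### The arm

A 6-joint arm with a two-finger parallel gripper is mounted at the origin on the work surface. World frame = base frame: x ahead of the robot, y to its left, z up, the work surface at z = 0. Lengths are in m, angles in rad, forces in N, time in s.
With the tool pointing down it reaches from about 0.35 to 0.875 m from the base axis. Payload 4.2 kg.
Tool frame: the origin (TCP) lies midway between the tips of the shut fingers; the grasp point (between the pads) lies bot.grip_point_offset behind it (bot.grip_point_offset is the distance from the TCP to the grasp point, in m); z points along the fingers, y is the line along which they close (so a half turn about z gives the same grasp; the last joint's range is limited). The gripper opens to 85 mm and grips with 20 to 120 N. Pads are 22 mm wide; open, the fingers measure 114 mm over their backs; the gripper's body (76 mm by 85 mm) begins 54 mm behind the grasp point. The pads swing forward as they close: fully open they stand 13 mm farther back than shut.
Start: joints at [-0.902, 0.385, 0.008, 0, -1.194, -0.259], TCP at [0.249, -0.573, 0.231] pointing down, gripper open.
Joint ranges: [-3.14, 3.14], [-1.21, 2.06], [-1.07, 1.41], [-3.16, 2.05], [-2.99, -0.16], [-3.1, 3.1]. Speed limits (rad/s): [2.79, 2.79, 3.14, 3.14, 3.14, 3.14].

### API

Orientations are given as [roll, pitch, yaw] about the fixed x, y, z axes, in that order (R = Rz(yaw) Ry(pitch) Rx(roll)).
In Python, from plant import readout, eyes, job, bot gives the robot as it stands.
- The arm moves only by the tool apply_moves, never from a script. Its argument "motion" is a list of rows, each a list of 7 numbers: the shift along the tool's x, y, z in units of 500 mm (1.0 is 500 mm), then the turn, a rotation vector about the tool's x, y, z in units of 360 degrees (1.0 is 360 degrees), then the opening, from 0 (shut) to 1 (fully open). In form: [[dx, dy, dz, rx, ry, rz, gripper], ...]. A call has 1 to 5 rows; each row is the pose to reach, as a shift and turn from the pose commanded when the call began, along the tool's axes at that moment, turning the shorter way round; what a row does not reach only later rows make up. A row lasts 1/8 s, in which the tool goes at most 62.5 mm and 10.7 degrees, less where a joint would pass 70% of its speed; a pose out of reach is approached as far as the arm can. A call with a number of a shift or a turn outside -1 to 1 is refused whole. A call with a gripper value outside its range is refused whole. The fingers move at their own pace and stop on an object; "grip_force" is the grip in N (left out, the last holds). Time passes only in rows, so rows that repeat a pose let the fingers close. It gives the time, the measured TCP pose, the force, the opening and the grip force at its end, in the units of the state.
- readout.state(): the state, without advancing time (a new reading comes with each control period).
- eyes.grab_frame(name): name is "scene" or "top" or "wrist"; returns the picture (384x512x3 uint8, red, green, blue); there is no depth.
- eyes.camera_model(name): a dict with "fx", "fy", "cx", "cy" (pixels), "rvec" (rotation vector, rad) and "tvec" (3), from world to camera coordinates, as OpenCV has them. Camera axes: x right, y down, z forward; pixel columns grow to the right and rows downward; lengths in m; the calibration is good to about 2 mm. The wrist camera is an equidistant fisheye: a pixel r from the principal point sees the ray r / f radians off the axis. A picture is of the moment at which its call begins: read the wrist's pose just before it. camera_model takes no time and is no camera call; for the wrist camera it gives the pose at the moment of the call.
- job.finish_job(): hands the job in; it is judged then, once.
The state is a dict: "clock": time; "joint_positions": joint angles; "joint_velocities": joint speeds; "joint_torque": joint torques, N m; "eef_pos": TCP position; "tcp_rot": TCP orientation; "wrist_force": force on the tool from outside, world axes, zero at the start; "torque": the same for the moment, N m; "gripper_width": opening from 0.0 (shut) to 1.0 (fully open); "gripper_force": force on a finger pad.
Only numpy, scipy, OpenCV 4.12 (cv2) and the standard library are available. Lean on these libraries where they do the work, as an engineer would, in place of code of your own. Each camera call takes 0.05 s, during which the arm holds its last target. There are 200 camera calls.

### The job

The tall carton of gloves is standing on end, its oval opening on the side to the left as seen from the robot. Push it over with the fingertips so that it lies flat on the bench with that opening facing up, then push it along the bench, still lying flat, until one long side sits flush against the steel ledge. Only push it: do not pick it up, and leave the tube rack, the bottle and the jar where they are.

Things in the scene. Friction and masses are not known exactly. Their poses are not given: they have to be found in the camera images.
- glove_box: Loose paper carton, 0.3 to 0.55 kg, 120 x 70 x 240 mm (own x, y, z), off-white with a blue band near its bottom end, standing on a 120 x 70 end. Origin: centre of that end; z runs up the length, y points out of the broad face with the oval opening, which at the start looks to the robot's left (+y, within 15 degrees). Friction on the bench is ordinary (0.45 to 0.75).
- box_center (a point): Centre of the carton's volume, 120 mm along own z from its origin: 120 mm high standing, 35 mm lying. Pushed high on the opening face, the carton tips over its far lower edge; past about 17 degrees it falls by itself, opening up, its centre about 155 mm farther along the push. It then lies 240 long, 120 wide, 70 high.
- box_opening (a point): Centre of the dark oval opening (50 x 140 mm) in the carton's broad +y face, 35 mm from box_center. It must end facing up.
- ledge: Steel angle fixed to the bench beyond the work, 520 mm long (own y, roughly world y), upright flange 50 mm high, 12 mm thick, its 4 mm foot behind it. Origin: bottom centre of the flat face towards the robot; own x points away from the robot, square to that face. A carton flush on the robot's side has its centre at own x = -0.060.
- tube_rack: White plastic rack with six capped tubes, loose, 206 x 60 x 110 mm (own x, y, z), standing to the robot's right. Leave it. Origin: centre of its underside.
- bottle: Amber bottle with white cap, loose, diameter 64 mm, 160 mm tall, to the far right or left of the work. Leave it. Origin: centre of its underside.
- jar: White round jar, loose, diameter 68 mm, 80 mm tall, to the far left or right of the work. Leave it. Origin: centre of its underside.

How it is judged:
On the way, in this order (a step that is already met when the one before it is completed fails the run):
1. the carton has been tipped over and lies flat with its oval opening up (angle between glove_box's own y axis and vertical below 0.12 rad and height (world z) of box_center below 0.05 m), for 0.2 s.
2. the lying carton's long side is flush against the ledge (angle between glove_box's own y axis and vertical below 0.12 rad and x of box_center in the frame of ledge between -0.069 and -0.05 m and angle between the z axis of glove_box and the y axis of ledge, either way round below 0.08 rad and y of box_center in the frame of ledge between -0.2 and 0.2 m), for 0.2 s.
At the end, for the whole second after the job is handed in: The carton lies at rest flat on the bench, its opening up (within 7 degrees), one long side against the robot-side face of the ledge: its middle within 9 mm of touching, parallel within about 4.5 degrees (0.08 rad), its middle within 200 mm of the ledge's middle (all of step 2 and height (world z) of box_center between 0.028 and 0.042 m and linear speed of glove_box below 0.02 m/s and angular speed of glove_box below 0.1 rad/s).
It fails at once if the carton was lifted off the bench (height (world z) of box_center above 0.15 m or (angle between glove_box's own z axis and vertical above 1.4 rad and height (world z) of box_center above 0.075 m)).
It fails at once if the rack, the bottle or the jar was moved more than 20 mm or tipped (distance of any of tube_rack, bottle, jar from where it was at the start of the episode above 0.02 m or angle between any of tube_rack, bottle, jar's own z axis and vertical above 0.3 rad).
It also fails if it takes over 45 s, if anything falls off the work surface, if the arm or the gripper's body presses on something with over 40 N, if the wrist force passes 120 N, or if a joint passes its speed limit or range.

## Working session

There is one attempt and no reset: what is moved stays moved. The work goes in short steps, Python scripts to look and compute and a tool call to move; the robot and the scene stay as the last step left them, time stands still between calls to the robot, and variables do not carry over. Pictures are saved under pics/ and viewed, at most 10 in all, crops included, and the job is handed in when it is done.

Besides the shell and the picture viewer there is one more tool, called after "Call:" as name(argument=value, ...), one argument or row to a line, values as JSON. apply_moves: Moves the arm, as the interface text tells. Shifts and turns lie within -1 to 1; 1 stands for 500 mm of shift or 360 degrees of turn. Its arguments: {"type":"object","properties":{"motion":{"type":"array"},"grip_force":{"type":"number"}},"required":["motion"]}

```bash
mkdir -p pics; cat > h.py <<'E'
import numpy as np, cv2
from plant import readout, eyes, job, bot
def cam(n):
    m=eyes.camera_model(n); K=np.array([[m['fx'],0,m['cx']],[0,m['fy'],m['cy']],[0,0,1.]])
    R=cv2.Rodrigues(np.array(m['rvec'],float))[0]; t=np.array(m['tvec'],float).ravel()
    return K,R,t
def ray(n,u,v):
    K,R,t=cam(n); return -R.T@t, R.T@np.linalg.inv(K)@np.array([u,v,1.])
def onz(n,u,v,z):
    c,d=ray(n,u,v); return c+d*(z-c[2])/d[2]
def proj(n,P):
    K,R,t=cam(n); q=K@(R@np.array(P,float)+t); return q[:2]/q[2]
def grab(n,f):
    im=eyes.grab_frame(n); cv2.imwrite('pics/'+f,im[:,:,::-1]); return im
E
python3 - <<'E'
from h import *
a=grab('top','a1.png');b=grab('scene','a2.png')
for n in('top','scene'):
    K,R,t=cam(n);print(n,(-R.T@t).round(3),R[2].round(2),K[0,0])
print(readout.state())
E
```

```text
top [0.419 0.026 1.098] [ 0.17 -0.01 -0.99] 408.5347662466209
scene [1.154 0.679 0.885] [-0.47 -0.56 -0.68] 389.07372134764194
{'clock': 0.1, 'joint_positions': array([-9.02372030e-01,  3.85497594e-01,  6.77416038e-03, -4.26388656e-04,
       -1.19401491e+00, -2.58596313e-01]), 'joint_velocities': array([-0.00132656, -0.00199748,  0.00465232,  0.00111941,  0.00048415,
       -0.00042256]), 'joint_torque': array([-4.73415075e-04, -3.93319595e+01,  1.88927811e+01,  4.19791907e+00,
       -2.59018554e-03,  7.19244184e-06]), 'eef_pos': array([ 0.24883771, -0.5727624 ,  0.230326  ]), 'tcp_rot': array([ 3.13961387e+00, -1.13626339e-04, -2.73192182e+00]), 'wrist_force': array([-0.34880077, -0.40860645,  0.21951714]), 'torque': array([ 0.02715004, -0.031177  , -0.03230865]), 'gripper_force': 0.0, 'gripper_width': 0.9988050282064493}
```

View pics/a1.png

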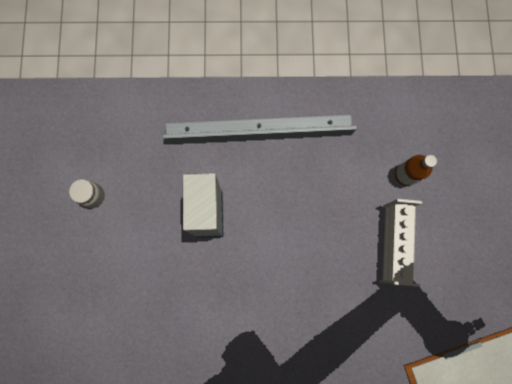

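View pics/a2.png

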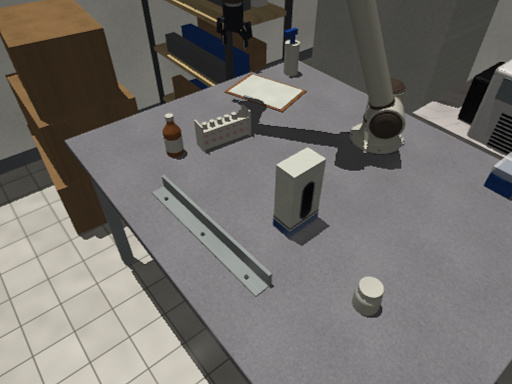

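The top view shows the carton top at about (184–217, 174–234), with the ledge's robot-side edge running from about (164,137) to (356,129). The rack is at (400,243), the bottle at (425,165) and the jar at (83,191). The scene view shows the carton's opening facing +y, with its top corners around (276,167) to (325,155).

```bash
python3 - <<'E'
from h import *
a=cv2.imread('pics/a1.png')
g=cv2.cvtColor(a,cv2.COLOR_BGR2GRAY)
m=(g>120).astype(np.uint8); m[:150]=0;m[250:]=0;m[:,:150]=0;m[:,260:]=0
c=max(cv2.findContours(m,0,2)[0],key=cv2.contourArea)
r=cv2.minAreaRect(c);bx=cv2.boxPoints(r);print(r)
P=np.array([onz('top',u,v,.24) for u,v in bx]);print(P.round(3),P.mean(0))
print([np.linalg.norm(P[i]-P[(i+1)%4]).round(3) for i in range(4)])
for p in P: print('scene px',proj('scene',p).round(1))
# triangulate the scene corners
b=cv2.imread('pics/a2.png')
cv2.imwrite('pics/a3.png',np.hstack([cv2.resize(b[140:240,250:340],None,fx=4,fy=4,interpolation=2),cv2.resize(a[165:245,165:235],None,fx=5,fy=5,interpolation=2)]))if 0 else None
cr=b[140:240,250:340]; cv2.imwrite('pics/a3.png',cv2.resize(cr,None,fx=6,fy=6,interpolation=cv2.INTER_CUBIC))
cr=a[105:150,155:365]; cv2.imwrite('pics/a4.png',cv2.resize(cr,None,fx=3.8,fy=3.8,interpolation=cv2.INTER_CUBIC))
# gripper shadows etc.: column profile at ledge
for u in (175,220,260,300,345): print(u,g[115:145,u])
for n,(u,v,z) in dict(jar=(82,187,.08),bottle=(430,161,.16),rackA=(389,203,.1),rackB=(412,203,.1),rackC=(389,282,.1)).items(): print(n,onz('top',u,v,z).round(3))
print(bot.grip_point_offset)
E
```

```text
((199.15757751464844, 197.7212677001953), (63.02769470214844, 33.54403305053711), 88.83085632324219)
[[0.626 0.165 0.24 ]
 [0.627 0.093 0.24 ]
 [0.491 0.09  0.24 ]
 [0.491 0.16  0.24 ]] [0.55858047 0.12673902 0.24      ]
[np.float64(0.072), np.float64(0.136), np.float64(0.07), np.float64(0.136)]
scene px [289.7 180.1]
scene px [270.8 166. ]
scene px [307. 146.]
scene px [325.6 158.1]
175 [111 113 115 115 115 113 113 121 137 147 149 148 148 151 151 149 149 149
 146 147 151 152 116  54  44  43  43  41  45  77]
220 [111 112 112 114 117 126 142 153 153 154 152 154 155 154 155 156 153 149
 156 153 115  53  41  41  41  40  46  80 108 111]
260 [117 118 116 126 147 161 161 154 132 101  86  85 116 150 156 153 159 162
 127  57  44  43  43  42  46  80 110 113 111 113]
300 [120 123 144 161 166 166 164 168 169 168 169 168 157 151 164 175 139  60
  43  42  44  43  48  83 111 114 113 116 114 114]
345 [142 161 162 161 160 159 162 162 162 163 159 154 160 169 134  58  42  40
  41  47  83 112 114 116 114 114 114 113 111 114]
jar [0.614 0.441 0.08 ]
bottle [ 0.653 -0.41   0.16 ]
rackA [ 0.562 -0.327  0.1  ]
rackB [ 0.561 -0.384  0.1  ]
rackC [ 0.37  -0.313  0.1  ]
0.0187
```

View pics/a3.png

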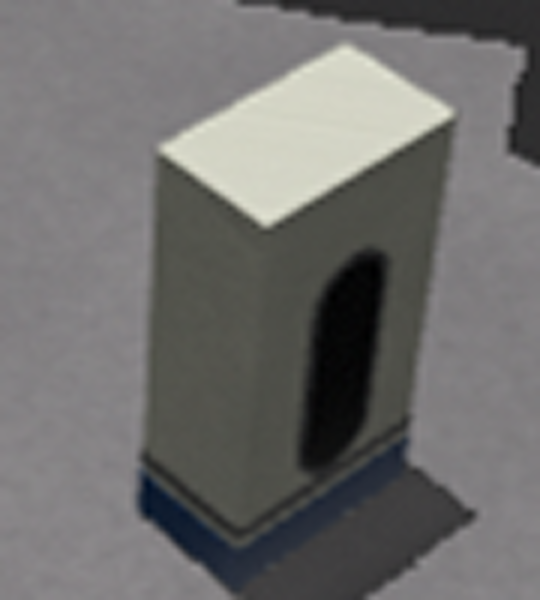

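View pics/a4.png

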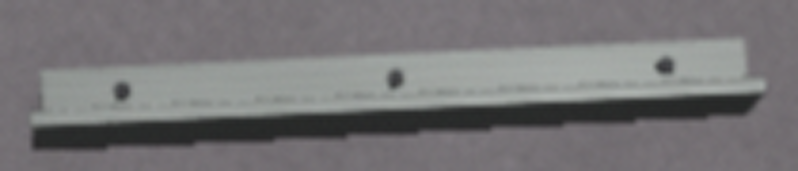

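```bash
python3 - <<'E'
from h import *
a=cv2.imread('pics/a1.png');g=cv2.cvtColor(a,cv2.COLOR_BGR2GRAY)
print(g[168:242,200]); print(g[200,178:228])
def tri(p,q):
    A=[];b=[]
    for n,(u,v) in(('top',p),('scene',q)):
        c,d=ray(n,u,v);d/=np.linalg.norm(d);M=np.eye(3)-np.outer(d,d);A.append(M);b.append(M@c)
    x=np.linalg.lstsq(np.vstack(A),np.hstack(b),rcond=None)[0]
    return x.round(3),(proj('top',x)-p).round(1)
for p,q in(((184,175),(294.5,178)),((216,174),(276.3,164.7)),((184,236),(325.8,159.2)),((217,235),(308,147.2))):print('scene-z.24',onz('scene',*q,.24).round(3),tri(p,q))
# bottom corners in scene (z=0)
for q in((290.5,239),(273,226)):print('foot',onz('scene',*q,0).round(3))
us=np.array([175,220,260,300,345]);vs=[]
for u in us:
    col=g[115:145,u].astype(float); i=np.argmin(np.diff(col)[14:])+14 if u<340 else np.argmin(np.diff(col)); 
    k=next(j for j in range(10,29) if col[j]>100>=col[j+1]and col[j+2]<60); vs.append(115+k+(col[k]-100)/(col[k]-col[k+1]))
k=np.polyfit(us,vs,1);print(vs,k)
A,B=[onz('top',u,np.polyval(k,u),.05) for u in(164,356)];print('ledge top front edge',A.round(3),B.round(3),np.linalg.norm(A-B),'yaw',np.arctan2(-(A-B)[0],(A-B)[1]))
for P in(A,B):print(proj('scene',P).round(1))
E
```

```text
[118 118 118 117 117 129 164 189 192 192 191 191 192 194 195 193 194 194
 193 192 189 191 192 192 192 193 193 194 194 193 193 195 196 196 195 192
 191 192 194 195 194 192 191 193 196 197 196 195 194 192 194 192 193 193
 191 191 193 196 198 198 189 145  74  62  62  60  59  54  41  34  42  42
  45  83]
[113 112  81  47  60 147 184 190 191 191 191 191 192 192 193 193 195 195
 193 192 194 195 196 197 196 194 194 191 192 192 194 195 195 194 194 193
 191 167 115  84  80  81  78  60  75 106 117 118 117 119]
scene-z.24 [0.611 0.166 0.24 ] (array([0.608, 0.161, 0.235]), array([-0.5,  0.4]))
scene-z.24 [0.612 0.098 0.24 ] (array([0.609, 0.092, 0.236]), array([-0.5,  0.4]))
scene-z.24 [0.494 0.163 0.24 ] (array([0.48 , 0.157, 0.229]), array([ 1.2, -1. ]))
scene-z.24 [0.493 0.095 0.24 ] (array([0.481, 0.088, 0.23 ]), array([ 0.9, -0.8]))
foot [0.606 0.168 0.   ]
foot [0.613 0.097 0.   ]
[np.float64(137.25806451612902), np.float64(135.24193548387098), np.float64(133.38571428571427), np.float64(131.49367088607596), np.float64(129.44736842105263)] [-4.61099010e-02  1.45353925e+02]
ledge top front edge [0.751 0.244 0.05 ] [ 0.771 -0.269  0.05 ] 0.5133808688342706 yaw 0.03870115340858276
[270.5 271.3]
[164.5 173.9]
```

Call:
apply_moves(
  motion=[
    [-0.39, 0.397, -0.14, 0, 0, 0.059, 0],
    [-0.39, 0.397, -0.14, 0, 0, 0.059, 0],
    [-0.39, 0.397, -0.14, 0, 0, 0.059, 0],
    [-0.39, 0.397, -0.14, 0, 0, 0.059, 0],
    [-0.39, 0.397, -0.14, 0, 0, 0.059, 0],
  ],
)

```text
clock: 0.72
eef_pos: [0.3492, -0.3113, 0.302]
tcp_rot: [-3.142, 0.001, -3.101]
wrist_force: [0.8, -0.2, -0.4]
gripper_width: -0.002
gripper_force: 0.0
```

Call:
apply_moves(
  motion=[
    [-0.224, 0.518, 0, 0, 0, 0, 0],
    [-0.224, 0.518, 0, 0, 0, 0, 0],
    [-0.224, 0.518, 0, 0, 0, 0, 0],
    [-0.224, 0.518, 0, 0, 0, 0, 0],
    [-0.224, 0.518, 0, 0, 0, 0, 0],
  ],
)

```text
clock: 1.35
eef_pos: [0.4509, -0.0477, 0.301]
tcp_rot: [3.141, -0.0, -3.1]
wrist_force: [0.2, -0.2, 0.0]
gripper_width: -0.003
gripper_force: 0.0
```

Call:
apply_moves(
  motion=[
    [-0.224, 0.518, 0, 0, 0, 0, 0],
    [-0.224, 0.518, 0, 0, 0, 0, 0],
    [-0.224, 0.518, 0, 0, 0, 0, 0],
    [-0.224, 0.518, 0, 0, 0, 0, 0],
    [-0.224, 0.518, 0, 0, 0, 0, 0],
  ],
)

```text
clock: 1.98
eef_pos: [0.5527, 0.2157, 0.2999]
tcp_rot: [-3.141, -0.002, -3.1]
wrist_force: [-1.2, -0.2, 0.2]
gripper_width: -0.002
gripper_force: 0.0
```

Call:
apply_moves(
  motion=[
    [0, 0, 0.09, 0, 0, 0, 0],
    [0, 0, 0.18, 0, 0, 0, 0],
    [0, -0.03, 0.18, 0, 0, 0, 0],
    [0, -0.055, 0.18, 0, 0, 0, 0],
    [0, -0.07, 0.18, 0, 0, 0, 0],
  ],
)

```text
clock: 2.6
eef_pos: [0.5549, 0.1771, 0.2139]
tcp_rot: [3.14, 0.004, -3.104]
wrist_force: [0.9, 0.3, 0.4]
gripper_width: 0.004
gripper_force: 0.0
```

Call:
apply_moves(
  motion=[
    [0, -0.025, 0, 0, 0, 0, 0],
    [0, -0.05, 0, 0, 0, 0, 0],
    [0, -0.075, 0, 0, 0, 0, 0],
    [0, -0.09, 0, 0, 0, 0, 0],
    [0, -0.105, 0, 0, 0, 0, 0],
  ],
)

```text
clock: 3.22
eef_pos: [0.5558, 0.1249, 0.2112]
tcp_rot: [-3.141, -0.0, -3.103]
wrist_force: [0.4, -0.6, -0.1]
gripper_width: 0.001
gripper_force: 0.1
```

```bash
python3 - <<'E'
from h import *
grab('scene','b1.png')
E
```

```text
(no output)
```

View pics/b1.png

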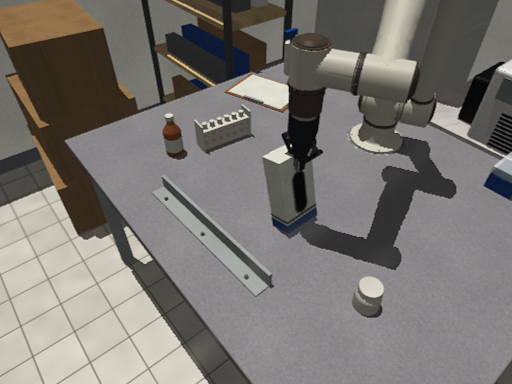

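The carton is tilting as planned: its top is at about (285,160) and its base is still at (290,225). I'll keep pushing.

Call:
apply_moves(
  motion=[
    [0, -0.02, 0, 0, 0, 0, 0],
    [0, -0.04, 0, 0, 0, 0, 0],
    [0, -0.055, 0, 0, 0, 0, 0],
    [0, -0.07, 0, 0, 0, 0, 0],
    [0, -0.07, 0, 0, 0, 0, 0],
  ],
)

```text
clock: 3.9
eef_pos: [0.5572, 0.0899, 0.2113]
tcp_rot: [-3.142, 0.0, -3.103]
wrist_force: [0.4, 0.3, -0.7]
gripper_width: -0.002
gripper_force: 0.0
```

Call:
apply_moves(
  motion=[
    [0, 0, -0.05, 0, 0, 0, 0],
    [0, 0, -0.1, 0, 0, 0, 0],
    [0, 0, -0.1, 0, 0, 0, 0],
    [0, 0, -0.1, 0, 0, 0, 0],
  ],
)

```text
clock: 4.4
eef_pos: [0.5567, 0.0906, 0.2605]
tcp_rot: [3.141, -0.001, -3.103]
wrist_force: [-0.2, -0.1, 0.7]
gripper_width: -0.0
gripper_force: 0.0
```

```bash
python3 - <<'E'
from h import *
grab('scene','c1.png');grab('top','c2.png')
E
```

```text
(no output)
```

View pics/c1.png

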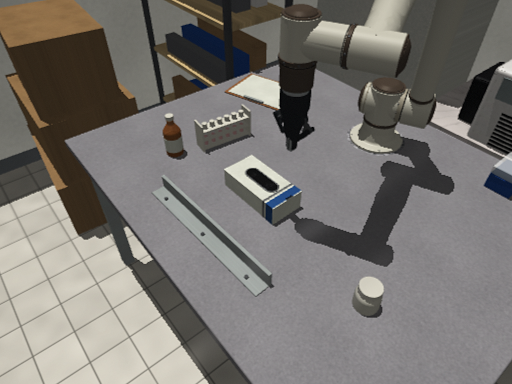

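View pics/c2.png

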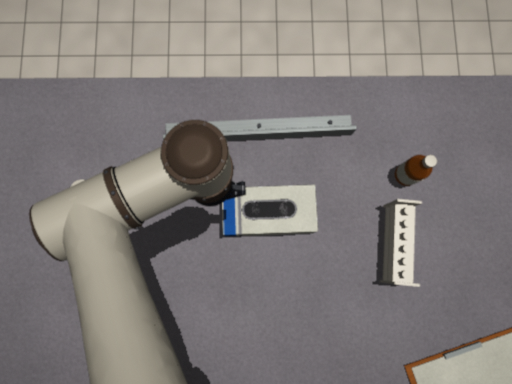

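The carton lies flat with its opening up. In the top view its corners are about (316,186), (317,232) and (222,236). In the scene view the top face has corners at about (225,170), (253,157), (300,188) and (270,205).

```bash
python3 - <<'E'
from h import *
a=cv2.imread('pics/c2.png');g=cv2.cvtColor(a,cv2.COLOR_BGR2GRAY)
m=(g>140).astype(np.uint8);m[:170]=0;m[250:]=0;m[:,:242]=0;m[:,330:]=0
c=max(cv2.findContours(m,0,2)[0],key=cv2.contourArea);q=c[:,0]
# fit near and right and far edges
def edge(ax,lo,hi,mx):
    o=[]
    for i in range(lo,hi):
        s=q[q[:,ax]==i][:,1-ax]
        if len(s):o.append((i,s.max()+.5 if mx else s.min()-.5))
    o=np.array(o,float);return np.polyfit(o[:,0],o[:,1],1)
n=edge(0,250,312,True);f=edge(0,250,312,False);r=edge(1,192,226,True)
def W(u,v):return onz('top',u,v,.07)
N=[W(u,np.polyval(n,u)) for u in(235,315)];F=[W(u,np.polyval(f,u)) for u in(235,315)]
R=[W(np.polyval(r,v),v) for v in(190,228)]
for X in(N,F):d=X[0]-X[1];print(np.array(X).round(3),'yaw',-d[0]/d[1])
print(np.array(R).round(3)); print('scene proj',[proj('scene',p).round(0) for p in F+N])
print(readout.state()['eef_pos'])
E
```

```text
[[ 0.515  0.056  0.07 ]
 [ 0.571 -0.148  0.07 ]] yaw 0.27603345654025335
[[ 0.573  0.056  0.07 ]
 [ 0.564 -0.148  0.07 ]] yaw -0.0408645438672747
[[ 0.603 -0.035  0.07 ]
 [ 0.505 -0.118  0.07 ]]
scene proj [array([275., 196.]), array([237., 162.]), array([289., 188.]), array([235., 163.])]
[0.55654848 0.09042442 0.26001601]
```

```bash
python3 - <<'E'
from h import *
a=cv2.imread('pics/c2.png');g=cv2.cvtColor(a,cv2.COLOR_BGR2GRAY)
m=(g>140).astype(np.uint8);m[:170]=0;m[250:]=0;m[:,:246]=0;m[:,330:]=0
n=[];f=[];r=[]
for u in range(250,312): s=np.where(m[:,u])[0];n.append((u,s.max()+.5));f.append((u,s.min()-.5))
for v in range(192,226): s=np.where(m[v])[0];r.append((v,s.max()+.5))
fit=lambda o:np.polyfit(*np.array(o).T,1)
n,f,r=fit(n),fit(f),fit(r)
W=lambda u,v:onz('top',u,v,.07)
for k in(n,f):
    X=np.array([W(u,np.polyval(k,u)) for u in(223,315)]);d=X[0]-X[1];print(X.round(3),'yaw',-d[0]/d[1])
print(np.array([W(np.polyval(r,v),v) for v in(190,228)]).round(3))
E
```

```text
[[ 0.491  0.086  0.07 ]
 [ 0.497 -0.145  0.07 ]] yaw 0.024154253570964717
[[ 0.613  0.086  0.07 ]
 [ 0.617 -0.15   0.07 ]] yaw 0.016716780848840384
[[ 0.602 -0.15   0.07 ]
 [ 0.504 -0.153  0.07 ]]
```

Call:
apply_moves(
  motion=[
    [0.242, -0.231, 0, 0, 0, 0, 1],
    [0.242, -0.231, 0, 0, 0, 0, 1],
    [0.242, -0.231, 0, 0, 0, 0, 1],
    [0.242, -0.231, 0.1, 0, 0, 0, 1],
    [0.242, -0.231, 0.2, 0, 0, 0, 1],
  ],
)

```text
clock: 5.12
eef_pos: [0.4404, -0.0301, 0.1605]
tcp_rot: [3.141, 0.002, -3.103]
wrist_force: [0.5, -0.2, -0.7]
gripper_width: 0.998
gripper_force: 0.0
```

Call:
apply_moves(
  motion=[
    [0, 0, 0.1, 0, 0, 0, 1],
    [0, 0, 0.2, 0, 0, 0, 1],
    [0, 0, 0.27, 0, 0, 0, 1],
    [0, 0, 0.29, 0, 0, 0, 1],
    [0, 0, 0.29, 0, 0, 0, 1],
  ],
)

```text
clock: 5.75
eef_pos: [0.4408, -0.0297, 0.0161]
tcp_rot: [-3.141, -0.001, -3.102]
wrist_force: [0.6, -0.6, 0.6]
gripper_width: 0.997
gripper_force: 0.0
```

Call:
apply_moves(
  motion=[
    [-0.05, 0, 0, 0, 0, 0, 1],
    [-0.08, 0, 0, 0, 0, 0, 1],
    [-0.105, 0, 0, 0, 0, 0, 1],
    [-0.13, 0, 0, 0, 0, 0, 1],
    [-0.155, 0, 0, 0, 0, 0, 1],
  ],
)

```text
clock: 6.38
eef_pos: [0.5152, -0.0276, 0.0174]
tcp_rot: [-3.14, -0.006, -3.103]
wrist_force: [-8.4, -0.2, 9.8]
gripper_width: 1.001
gripper_force: 1.5
```

Call:
apply_moves(
  motion=[
    [-0.03, 0, 0, 0, 0, 0, 1],
    [-0.06, 0, 0, 0, 0, 0, 1],
    [-0.09, 0, 0, 0, 0, 0, 1],
    [-0.12, 0, 0, 0, 0, 0, 1],
    [-0.15, 0, 0, 0, 0, 0, 1],
  ],
)

```text
clock: 7.0
eef_pos: [0.5913, -0.0244, 0.0175]
tcp_rot: [-3.141, -0.004, -3.103]
wrist_force: [-6.4, -0.7, 6.4]
gripper_width: 1.001
gripper_force: 1.1
```

Call:
apply_moves(
  motion=[
    [-0.01, 0, 0, 0, 0, 0, 1],
    [-0.02, 0, 0, 0, 0, 0, 1],
    [-0.03, 0, 0, 0, 0, 0, 1],
    [-0.04, 0, 0, 0, 0, 0, 1],
    [-0.045, 0, 0, 0, 0, 0, 1],
  ],
)

```text
clock: 7.62
eef_pos: [0.6131, -0.0235, 0.0175]
tcp_rot: [-3.141, -0.005, -3.103]
wrist_force: [-8.6, 0.0, 8.5]
gripper_width: 1.006
gripper_force: 1.6
```

Call:
apply_moves(
  motion=[
    [-0.01, 0, 0, 0, 0, 0, 1],
    [-0.016, 0, 0, 0, 0, 0, 1],
    [-0.02, 0, 0, 0, 0, 0, 1],
    [-0.024, 0, 0, 0, 0, 0, 1],
  ],
)

```text
clock: 8.12
eef_pos: [0.625, -0.023, 0.0176]
tcp_rot: [-3.141, -0.005, -3.103]
wrist_force: [-7.9, -0.2, 7.5]
gripper_width: 0.999
gripper_force: 1.5
```

```bash
python3 - <<'E'
from h import *
a=np.hstack([grab('top','d1.png')[90:260,150:400],grab('scene','d2.png')[90:260,130:380]])
cv2.imwrite('pics/d3.png',cv2.resize(a[:,:,::-1],(800,272),interpolation=cv2.INTER_CUBIC))
E
```

```text
(no output)
```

View pics/d3.png

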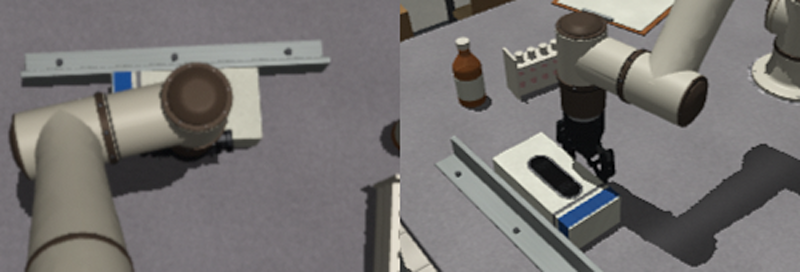

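The carton is nearly at the ledge and parallel to it; in the crop its far edge runs along row 70, just below the flange. I'll go on in small steps until the force rises.

Call:
apply_moves(
  motion=[
    [-0.004, 0, 0, 0, 0, 0, 1],
    [-0.008, 0, 0, 0, 0, 0, 1],
    [-0.012, 0, 0, 0, 0, 0, 1],
  ],
)

```text
clock: 8.6
eef_pos: [0.6302, -0.0228, 0.0176]
tcp_rot: [-3.141, -0.007, -3.103]
wrist_force: [-11.7, 1.5, 12.0]
gripper_width: 1.0
gripper_force: 2.3
```

Call:
apply_moves(
  motion=[
    [-0.004, 0, 0, 0, 0, 0, 1],
    [-0.008, 0, 0, 0, 0, 0, 1],
  ],
)

```text
clock: 8.85
eef_pos: [0.6301, -0.023, 0.0175]
tcp_rot: [-3.14, -0.016, -3.104]
wrist_force: [-21.4, 1.0, 18.1]
gripper_width: 0.998
gripper_force: 3.3
```

The force has risen and the tool has stalled, so the carton is seated. I'll back off, lift clear and check.

Call:
apply_moves(
  motion=[
    [0.02, 0, 0, 0, 0, 0, 1],
    [0.08, 0, 0, 0, 0, 0, 1],
    [0.18, 0, 0, 0, 0, 0, 1],
    [0.28, 0, -0.06, 0, 0, 0, 1],
    [0.38, 0, -0.14, 0, 0, 0, 1],
  ],
)

```text
clock: 9.48
eef_pos: [0.4472, -0.0295, 0.0856]
tcp_rot: [-3.141, -0.001, -3.103]
wrist_force: [1.1, 0.4, 1.2]
gripper_width: 1.002
gripper_force: 0.0
```

Call:
apply_moves(
  motion=[
    [0, 0, -0.1, 0, 0, 0, 1],
    [0, -0.1, -0.2, 0, 0, 0, 1],
    [0, -0.2, -0.2, 0, 0, 0, 1],
    [0, -0.2, -0.2, 0, 0, 0, 1],
  ],
)

```text
clock: 9.98
eef_pos: [0.4532, -0.1318, 0.1868]
tcp_rot: [3.141, 0.004, -3.108]
wrist_force: [-0.4, 0.6, 0.3]
gripper_width: 0.995
gripper_force: 0.0
```

```bash
python3 - <<'E'
from h import *
t=grab('top','e1.png')
a=np.hstack([t[90:260,150:400],grab('scene','e2.png')[120:290,150:400]])
cv2.imwrite('pics/e3.png',cv2.resize(a[:,:,::-1],(800,272),interpolation=cv2.INTER_CUBIC))
g=cv2.cvtColor(t,cv2.COLOR_RGB2GRAY)
for u in(245,255,270,285,300,310):
    c=g[:,u].astype(float)
    print(u,g[122:150,u],[v for v in range(160,200) if c[v]>140>=c[v+1]], )
E
```

```text
245 [154 153 154 155 155 153 153 147 141 143 166 188 191 190 192 191 191 191
 192 191 190 191 189 165 123  85  48  34] [176]
255 [157 156 158 158 155 155 157 152 147 155 174 189 190 191 191 191 190 190
 192 191 192 190 160 108  70  37  34  38] [176]
270 [158 161 160 160 160 159 147 137 143 168 190 191 191 192 192 192 193 194
 196 195 194 176 136  88  46  34  34  33] [175]
285 [162 164 164 162 163 162 155 153 169 188 196 196 194 192 192 192 195 195
 193 191 189 164 119  81  42  34  35  35] [174]
300 [167 167 166 167 166 156 149 152 173 195 196 192 190 190 190 192 191 190
 190 191 193 192 189 190 190 190 191 192] [174]
310 [167 168 167 166 160 151 157 163 166 159 154 163 167 175 186 187 185 187
 188 190 189 188 187 186 187 188 189 191] [173]
```

View pics/e3.png

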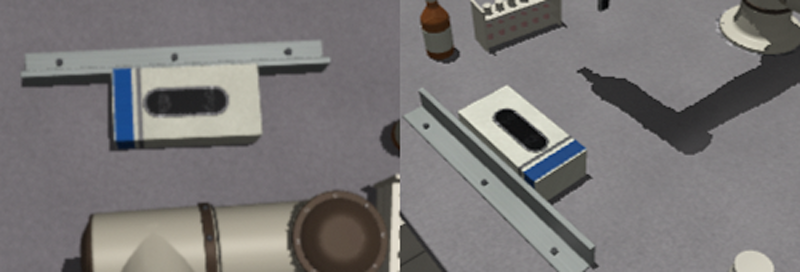

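The carton is flush. Its near edge slopes −0.046 px/px, the same as the ledge's front edge, and no gap shows in either view. I'm handing the job in.

```bash
python3 -c "
from h import *
print(onz('top',267,175.6,.07)); print(job.finish_job())"
```

```text
[ 0.64082418 -0.02694298  0.07      ]
the job is handed in; nothing more can be done
None
```

The carton was tipped over and now lies flat with its opening up, its long side flush and parallel against the steel ledge. It was only pushed, the arm never touched the rack, bottle or jar, and the job was handed in at about 10 s; no verdict was shown.

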